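Set the menu riders on the pick-up rail and roll their plates home

ROBOT

A 6-joint arm with a two-finger parallel gripper is mounted at the origin on a cart in front of the work surface, level with it; the furniture and walls round the work are solid. World frame = base frame: x ahead of the robot, y to its left, z up, the work surface at z = 0. Lengths are in m, angles in degrees, forces in N, time in s.
With the tool pointing down it reaches from about 0.35 to 0.875 m from the base axis. Payload 4.2 kg.
Tool frame: the origin (TCP) lies at the very end of the fingers, on their centre line; the grasp point (between the pads) lies 19 mm behind it; z points along the fingers, y is the line along which they close (so a half turn about z gives the same grasp; the last joint's range is limited). The gripper opens to 87 mm and grips with 3 to 60 N. Pads are 19 mm wide; open, the fingers measure 117 mm over their backs; the gripper's body (75 mm by 190 mm) begins 51 mm behind the grasp point.
Start: joints at [88.499, 22.042, 0.453, 0, -68.411, -14.817], TCP at [0.176, 0.6, 0.223] pointing down, gripper open.
Joint ranges: [-179.83, 179.83], [-69.29, 118.12], [-61.27, 80.66], [-181.25, 117.63], [-171.15, -9.14], [-177.46, 177.46]. Speed limits (degrees/s): [159.86, 159.86, 180, 180, 180, 180].

INTERFACE

Orientations are given as a 3x3 rotation matrix whose columns are the frame's x, y, z axes.
In Python, from station import monitor, cams, ticket gives the robot as it stands.
- The arm moves only by the tool drive_tool, never from a script. Its argument "moves" is a list of rows, each an object with "delta_pos": the shift along the tool's x, y, z in mm, a list of three; "turn": the turn about the tool's z in rad; "claw": the opening, from 0 (shut) to 1 (fully open). A call has 1 to 12 rows; each row shifts and turns the commanded pose from where the row before left it, along the tool's axes as they then stand; what a row does not reach is not made up. A row lasts 1/8 s, in which the tool goes at most 62.5 mm and 10.7 degrees, less where a joint would pass 70% of its speed; a pose out of reach is approached as far as the arm can. A call is refused whole if a number of a shift passes 62.5 or a number of a turn 0.188, either way. A call with a gripper value outside its range is refused whole. The fingers move at their own pace and stop on an object; the grip force is fixed at half the most. Time passes only in rows, so rows that do not move let the fingers close. It gives the time, the measured TCP pose, the force, the opening and the grip force at its end, in the units of the state.
- monitor.sense(): the state, without advancing time (a new reading comes with each control period).
- cams.capture(name): name is "side" or "top" or "wrist"; returns a dict with "color" (384x512x3 uint8, red, green, blue), "range_z" (384x512 float32, m along the optical axis (not along the pixel's ray), 0 where there is no reading), "vertical_fov" (degrees; the focal length in pixels is half the picture's height over the tangent of half this angle, whatever the lens; pixels are square), "cx", "cy" (the principal point, pixels), "extrinsics" (4x4, takes a point from camera to world coordinates). Camera axes: x right, y down, z forward; pixel columns grow to the right and rows downward; lengths in m; the calibration is good to about 2 mm. A picture is of the moment at which its call begins.
- ticket.finish_job(): hands the job in; it is judged then, once.
The state is a dict: "time_s": time; "joints": joint angles; "joint_velocities": joint speeds; "effort": joint torques, N m; "tcp_pos": TCP position; "ee_rot": TCP orientation; "wrist_force": force on the tool from outside, world axes, zero at the start; "moment": the same for the moment, N m; "gripper_width": opening from 0.0 (shut) to 1.0 (fully open); "gripper_force": force on a finger pad.
Only numpy, scipy, OpenCV 4.12 (cv2) and the standard library are available. Lean on these libraries where they do the work, as an engineer would, in place of code of your own. Each camera call takes 0.05 s, during which the arm holds its last target. There are 200 camera calls.

TASK

Set every menu rider that is there astride the brass rail, between its two collars. Once they are all on the rail, take the hand roller and roll along the top of each with steady, moderate downward pressure until all its plates are pressed home; do not push them in with the gripper. Finally stand the roller upright on its cork mat again, with the riders left on the rail and the bystanders where they were.

Things in the scene. Friction and masses are not known exactly. Their poses are not given: they have to be found in the camera images.
- rail_top (a point): Centre of the flat top face of the fixed brass rail, 100 mm above the counter. Its bar is 24 mm wide, 14 mm deep, 490 mm long, level along this point's y; z is up. A post (18 mm thick, 64 mm foot) stands under it at y = +-230 mm. Steel collars rise 8 mm above the bar at y = +-216 mm (8 mm thick); the 424 mm between them hold three riders 140 mm apart.
- mat: Cork parking mat of the roller, 160 (its x) x 130 (its y) x 4 mm, fixed on the counter; origin at the centre of its underside.
- roller: Hand roller, 0.46 kg, aluminium cheeks, wooden grip bar. Origin at the lowest point of the drum's middle; z up, y along the drum (44 mm across, 60 mm long); rolls along x. Cheeks at y = +-37 mm, z 9 to 93 mm, 24 mm wide, each with a foot bar 100 mm long (x), underside at z = 9 mm: put down, it rocks up to 0.2 rad onto the feet and stays; a pinch straightens it.
- roller_grip (a point): Centre of the roller's wooden grip bar, 84 mm above the roller's origin, same axes. The bar is 16 mm thick (x), 72 mm long (y), 26 mm high: pinch it across x from above. The drum's axle is sprung: pressed down, the frame gives from 6 N on, then 1.5 N more per mm, up to 8 mm (18 N), after which it is hard.
- roller_drum (a joint): Turning angle of the roller's drum in its frame (rad), free to turn endlessly; 22 mm of rolling is 1 rad.
- rider_a: Menu rider with white plates (may be absent): upright inverted-U saddle, 0.3 kg. Origin: centre of its underside; z up; 120 mm long (y), 50 mm wide (x) over its two 3 mm side walls (z 0 to 65 mm; hem 60 mm wide at the lowest 3 mm): grasp across them from above. Open below and at both ends, 44 mm wide inside, ceiling 56 mm above the origin. Plates on top at z = 70 mm proud, 66 home.
- rider_a_p1 (a joint): Travel (m) of the white plate at y = -38 mm of rider_a, 42 (x) x 36 mm (y): about 0 = proud, 0.004 = home. It moves straight down under more than 7 N and stays where it is left.
- rider_a_p2 (a joint): Travel (m) of the white plate at y = 0 mm of rider_a, 42 (x) x 36 mm (y): about 0 = proud, 0.004 = home. It moves straight down under more than 7 N and stays where it is left.
- rider_a_p3 (a joint): Travel (m) of the white plate at y = 38 mm of rider_a, 42 (x) x 36 mm (y): about 0 = proud, 0.004 = home. It moves straight down under more than 7 N and stays where it is left.
- rider_b: Menu rider with orange plates (may be absent): upright inverted-U saddle, 0.3 kg. Origin: centre of its underside; z up; 120 mm long (y), 50 mm wide (x) over its two 3 mm side walls (z 0 to 65 mm; hem 60 mm wide at the lowest 3 mm): grasp across them from above. Open below and at both ends, 44 mm wide inside, ceiling 56 mm above the origin. Plates on top at z = 70 mm proud, 66 home.
- rider_b_p1 (a joint): Travel (m) of the orange plate at y = -38 mm of rider_b, 42 (x) x 36 mm (y): about 0 = proud, 0.004 = home. It moves straight down under more than 7 N and stays where it is left.
- rider_b_p2 (a joint): Travel (m) of the orange plate at y = 0 mm of rider_b, 42 (x) x 36 mm (y): about 0 = proud, 0.004 = home. It moves straight down under more than 7 N and stays where it is left.
- rider_b_p3 (a joint): Travel (m) of the orange plate at y = 38 mm of rider_b, 42 (x) x 36 mm (y): about 0 = proud, 0.004 = home. It moves straight down under more than 7 N and stays where it is left.
- rider_c: Menu rider with green plates (may be absent): upright inverted-U saddle, 0.3 kg. Origin: centre of its underside; z up; 120 mm long (y), 50 mm wide (x) over its two 3 mm side walls (z 0 to 65 mm; hem 60 mm wide at the lowest 3 mm): grasp across them from above. Open below and at both ends, 44 mm wide inside, ceiling 56 mm above the origin. Plates on top at z = 70 mm proud, 66 home.
- rider_c_p1 (a joint): Travel (m) of the green plate at y = -38 mm of rider_c, 42 (x) x 36 mm (y): about 0 = proud, 0.004 = home. It moves straight down under more than 7 N and stays where it is left.
- rider_c_p2 (a joint): Travel (m) of the green plate at y = 0 mm of rider_c, 42 (x) x 36 mm (y): about 0 = proud, 0.004 = home. It moves straight down under more than 7 N and stays where it is left.
- rider_c_p3 (a joint): Travel (m) of the green plate at y = 38 mm of rider_c, 42 (x) x 36 mm (y): about 0 = proud, 0.004 = home. It moves straight down under more than 7 N and stays where it is left.
- cinnamon_jar: Bystander: spice jar with a red cap, 45 mm across, 106 mm high, origin at the centre of its underside.
- cup: Bystander: cream stoneware cup, 86x102x56 mm, origin at the centre of its underside.
- shaker: Bystander: steel shaker, 43 mm across, 92 mm high, origin at the centre of its underside.

How it is judged (in metres and radians):
On the way, in this order (a step that is already met when the one before it is completed fails the run):
1. every rider sits astride the rail (x of rider_a in the frame of rail_top between -0.018 and 0.018 m and y of rider_a in the frame of rail_top between -0.17 and 0.17 m and z of rider_a in the frame of rail_top between -0.06 and -0.05 m and angle between each of rider_a, rider_b, rider_c's own z axis and vertical below 0.15 rad and angle between the y axis of each of rider_a, rider_b, rider_c and the y axis of rail_top, either way round below 0.25 rad and x of rider_b in the frame of rail_top between -0.018 and 0.018 m and y of rider_b in the frame of rail_top between -0.17 and 0.17 m and z of rider_b in the frame of rail_top between -0.06 and -0.05 m and x of rider_c in the frame of rail_top between -0.018 and 0.018 m and y of rider_c in the frame of rail_top between -0.17 and 0.17 m and z of rider_c in the frame of rail_top between -0.06 and -0.05 m), for 0.2 s.
2. the roller rolls over a rider under load (over 6 N, drum turning) for 0.4 s ((contact force between roller and rider_a above 6 N or contact force between roller and rider_b above 6 N or contact force between roller and rider_c above 6 N) and (velocity of joint roller_drum above 0.3 rad/s or velocity of joint roller_drum below -0.3 rad/s)), for 0.4 s.
At the end, for the whole second after the job is handed in: Every rider rests astride the rail, ceiling on the bar within 4 mm, tilt under 0.15, along the bar within 0.25 rad, centre within 170 mm of its middle; every plate in by over 3 mm; the roller upright (0.3 rad) on the mat, within 50 (x) and 45 mm (y) of its centre; all at rest (all of step 1 and value of joint each of rider_a_p1, rider_a_p2, rider_a_p3, rider_b_p1, rider_b_p2, rider_b_p3, rider_c_p1, rider_c_p2, rider_c_p3 above 0.003 m and x of roller in the frame of mat between -0.05 and 0.05 m and y of roller in the frame of mat between -0.045 and 0.045 m and z of roller in the frame of mat below 0.02 m and angle between roller's own z axis and vertical below 0.3 rad and linear speed of roller below 0.02 m/s and linear speed of each of rider_a, rider_b, rider_c below 0.05 m/s); the robot touches nothing.
It fails at once if a bystander is pushed more than 40 mm (distance of any of cinnamon_jar, cup, shaker from where it was at the start of the episode above 0.04 m).
It fails at once if the roller is pressed on a rider with more than 45 N (contact force between roller and rider_a above 45 N or contact force between roller and rider_b above 45 N or contact force between roller and rider_c above 45 N).
It fails at once if the gripper's fingers press on a rider from above (over 6 N) ((contact force between the fingers and rider_a above 6 N and z of the grasp point in the frame of rider_a above 0.068 m) or (contact force between the fingers and rider_b above 6 N and z of the grasp point in the frame of rider_b above 0.068 m) or (contact force between the fingers and rider_c above 6 N and z of the grasp point in the frame of rider_c above 0.068 m)).
Of rider_a, rider_b, rider_c only 2 to 3 are there at a start; the rules pass over those that are not, and their reading is None.
At some moment in a run one of rider_a, rider_b, rider_c may be knocked a few centimetres aside while the robot is not near it.
It also fails if it takes over 210 s, if anything falls off the work surface, if the arm or the gripper's body presses on something with over 40 N, if the wrist force passes 120 N, or if a joint passes its speed limit or range.

## Working session

There is one attempt and no reset: what is moved stays moved. The work goes in short steps, Python scripts to look and compute and a tool call to move; the robot and the scene stay as the last step left them, time stands still between calls to the robot, and variables do not carry over. Pictures are saved under pics/ and viewed, at most 14 in all, crops included, and the job is handed in when it is done.

Besides the shell and the picture viewer there is one more tool, called after "Emit:" as name(argument=value, ...) on one line, values as JSON. drive_tool: Moves the arm, as the interface text tells. Its arguments: {"type":"object","properties":{"moves":{"type":"array","items":{"type":"object","properties":{"delta_pos":{"type":"array","items":{"type":"number"}},"turn":{"type":"number"},"claw":{"type":"number"}}}}},"required":["moves"]}

```bash
mkdir -p pics; ls; cat > h.py <<'E'
import numpy as np, cv2
from station import monitor, cams, ticket
def cap(n):
    c=cams.capture(n); return c
def f_of(c): return c["color"].shape[0]/2/np.tan(np.radians(c["vertical_fov"])/2)
def pts(c):
    d=c["range_z"]; f=f_of(c); v,u=np.mgrid[0:d.shape[0],0:d.shape[1]]
    P=np.stack([(u-c["cx"])/f*d,(v-c["cy"])/f*d,d],-1)
    E=np.array(c["extrinsics"]); W=P@E[:3,:3].T+E[:3,3]; W[d==0]=np.nan
    return W
def save(n,im): cv2.imwrite(n,cv2.cvtColor(im,cv2.COLOR_RGB2BGR))
def st():
    s=monitor.sense(); print(s["time_s"],np.round(s["tcp_pos"],4),np.round(s["wrist_force"],1),s["gripper_width"],s["gripper_force"]); print(np.round(s["ee_rot"],3)); return s
E
python3 - <<'E'
from h import *
import pickle
for n in ("top","side"):
    c=cap(n); pickle.dump(c,open(n+".pkl","wb")); save(f"pics/{n}0.png",c["color"])
    print(n,c["vertical_fov"],c["cx"],c["cy"],np.round(c["extrinsics"],3),(c["range_z"]==0).mean())
st()
E
```

```text
pics
top 50.62121011206698 256.47095255236263 196.90632157201543 [[-0.025 -0.999  0.04   0.488]
 [-1.     0.025 -0.008  0.003]
 [ 0.007 -0.04  -0.999  1.611]
 [ 0.     0.     0.     1.   ]] 0.2706858317057292
side 51.7143009916854 258.6880071725451 184.30489139082422 [[ 0.999  0.048 -0.023  0.587]
 [ 0.053 -0.87   0.49  -0.621]
 [ 0.004 -0.49  -0.872  1.213]
 [ 0.     0.     0.     1.   ]] 0.004099527994791667
0.1 [0.1754 0.5993 0.2216] [0.5 0.4 0. ] 0.9998997851054838 0.0
[[ 0.96  -0.281 -0.   ]
 [-0.281 -0.96  -0.002]
 [ 0.     0.002 -1.   ]]
```

View pics/top0.png

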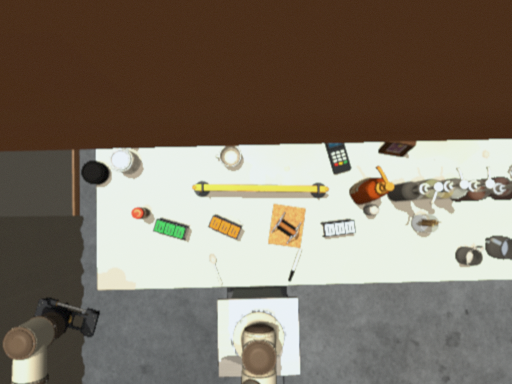

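View pics/side0.png

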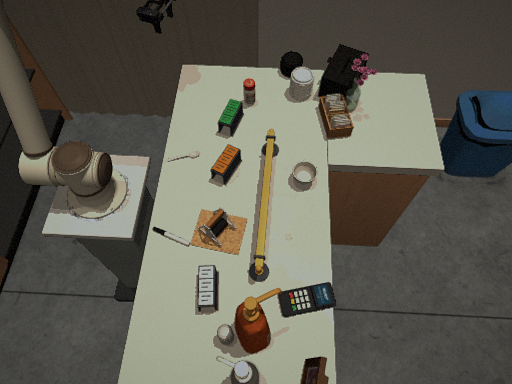

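Top view: rail from col 197–325 at row 188; green rider (171,229), orange (226,227), white (338,228); roller on mat (287,227); cup (231,157), jar (139,213), shaker probably (372,210). The side view agrees.

```bash
cat > seg.py <<'E'
from h import *
def hsvmasks(c):
    h=cv2.cvtColor(c["color"],cv2.COLOR_RGB2HSV)
    return dict(green=cv2.inRange(h,(50,120,60),(75,255,255)),orange=cv2.inRange(h,(8,170,120),(17,255,255)),brass=cv2.inRange(h,(22,120,120),(32,255,255)),cork=cv2.inRange(h,(8,70,120),(18,168,255)))
def rep(c,W,m,lab,zr):
    m=(m>0)&(W[...,2]>zr[0])&(W[...,2]<zr[1])
    n,L,S,_=cv2.connectedComponentsWithStats(m.astype(np.uint8))
    for i in range(1,n):
        if S[i,4]<25: continue
        p=W[L==i]; r=cv2.minAreaRect((p[:,:2]*1000).astype(np.float32))
        print(lab,S[i].tolist(),"med",np.round(np.median(p,0),4),"rect",np.round(np.array(r[0]+r[1]+(r[2],)),1),"z5-95",np.round(np.percentile(p[:,2],[5,95]),3))
E
python3 - <<'E'
from seg import *
import pickle
for n in ("top","side"):
    c=pickle.load(open(n+".pkl","rb")); W=pts(c)
    print(n,"table z",np.nanmedian(W[240:280,300:330,2]) if n=="top" else np.nanmedian(W[230:300,170:190,2]))
    for k,m in hsvmasks(c).items():
        rep(c,W,m,k,dict(green=(.03,.12),orange=(.03,.12),brass=(.03,.2),cork=(-.02,.03))[k])
    if n=="top":
        print("overhead",np.nanmedian(W[50:130,100:400].reshape(-1,3),0), np.nanmin(W[10:145,100:400,0]),np.nanmin(W[10:145,100:400,2]))
        for u,v in((95,320),(35,340),(60,310),(258,355),(171,229),(226,227),(338,228),(287,227),(372,210),(231,157),(139,213),(362,190),(258,188)): print((u,v),np.round(W[v,u],3))
    m=(W[...,2]>.045)&(W[...,2]<.09)&(c["color"].min(-1)>140)&(abs(W[...,0]-.45)<.15)
    rep(c,W,m.astype(np.uint8),"white",(.03,.12))
    m=(W[...,2]>.01)&(W[...,2]<.2)&(W[...,0]>.15)&(abs(W[...,1])<.6)
    rep(c,W,m.astype(np.uint8),"obj",(.01,.2))
E
```

```text
top table z -0.000535061282043614
green [154, 220, 31, 18, 310] med [0.4363 0.3238 0.0682] rect [436.  324.4 112.1  42.3  72. ] z5-95 [0.061 0.073]
orange [280, 222, 15, 12, 64] med [ 0.4292 -0.1193  0.0987] rect [ 429.5 -119.9   58.1   14.5   53.6] z5-95 [0.055 0.104]
brass [193, 184, 9, 6, 44] med [0.5906 0.2088 0.0995] rect [592.4 210.5  31.2  19.3  87.5] z5-95 [0.094 0.106]
brass [203, 184, 115, 8, 639] med [ 0.5811 -0.0228  0.0989] rect [581.1 -22.9 425.7  22.1  87.5] z5-95 [0.093 0.105]
brass [320, 186, 8, 6, 40] med [ 0.5729 -0.2579  0.0991] rect [ 573.1 -259.7   27.2   19.2   87.9] z5-95 [0.094 0.104]
cork [270, 206, 35, 42, 520] med [ 0.4363 -0.1341  0.0034] rect [ 436.3 -125.8  126.8  157.1   78.2] z5-95 [-0.003  0.011]
overhead [5.01285561e-01 1.46097266e-03 1.55441710e+00] 0.5007015359930301 -0.009579842225433177
(95, 320) [0.169 0.503 0.335]
(35, 340) [0.185 0.558 0.578]
(60, 310) [0.213 0.589 0.381]
(258, 355) [0.014 0.001 0.234]
(171, 229) [0.436 0.317 0.073]
(226, 227) [0.438 0.109 0.066]
(338, 228) [ 0.423 -0.316  0.066]
(287, 227) [ 0.433 -0.12   0.097]
(372, 210) [
[... 4796 characters left out ...]
 35, 1372] med [ 0.7193 -0.3348  0.0199] rect [ 719.3 -332.1  164.5   74.9   14. ] z5-95 [0.014 0.033]
obj [234, 313, 37, 41, 650] med [ 0.5683 -0.4701  0.1202] rect [ 557.  -457.5   62.8  108.3   75.5] z5-95 [0.026 0.193]
obj [217, 324, 17, 21, 264] med [ 0.491  -0.4549  0.0874] rect [ 488.5 -450.2   42.3   40.9   54.3] z5-95 [0.026 0.093]
obj [301, 357, 27, 27, 596] med [ 0.7297 -0.5325  0.0766] rect [ 740.8 -533.2   63.2   68.    79.4] z5-95 [0.016 0.131]
obj [242, 360, 18, 24, 152] med [ 0.5772 -0.549   0.1872] rect [ 570.9 -545.3   27.3   61.6   26.9] z5-95 [0.17  0.198]
obj [229, 367, 9, 17, 75] med [ 0.5246 -0.5637  0.1885] rect [ 523.4 -561.2   16.7   38.3   21.7] z5-95 [0.167 0.199]
```

Both views agree: plates at z≈0.069, rail top at 0.099, all three riders present. I'll move to the green rider first.

```bash
cat >> h.py <<'E'
def plan(x,y,z,psi):
    """turn (rad, about tool z) then tool-axis shift in mm, to reach TCP x,y,z with tool-x yaw psi deg"""
    s=monitor.sense(); R=np.array(s["ee_rot"]); p0=np.degrees(np.arctan2(R[1,0],R[0,0]))
    turn=(p0-psi+180)%360-180
    a=np.radians(psi); Rt=np.array([[np.cos(a),np.sin(a),0],[np.sin(a),-np.cos(a),0],[0,0,-1]])
    d=np.array([x,y,z])-s["tcp_pos"]
    print("t=%.2f psi0=%.1f turn=%.3f rad; shift AFTER turn %s mm; BEFORE turn %s"%(s["time_s"],p0,np.radians(turn),np.round(Rt.T@d*1000,1),np.round(R.T@d*1000,1)), "F",np.round(s["wrist_force"],1),"w",round(s["gripper_width"],3))
E
python3 -c "
from h import *
plan(.435,.325,.2,-107.9)"
```

```text
t=0.10 psi0=-16.3 turn=1.598 rad; shift AFTER turn [ 181.3 -331.3   21.6] mm; BEFORE turn [326.2 190.3  22. ] F [0.5 0.4 0. ] w 1.0
```

Emit:
drive_tool(moves=[{"turn": 0.178, "claw": 1}, {"turn": 0.178, "claw": 1}, {"turn": 0.178, "claw": 1}, {"turn": 0.178, "claw": 1}, {"turn": 0.178, "claw": 1}, {"turn": 0.178, "claw": 1}, {"turn": 0.178, "claw": 1}, {"turn": 0.178, "claw": 1}, {"turn": 0.178, "claw": 1}])

```text
invalid input
```

Emit:
drive_tool(moves=[{"delta_pos": [23, -41, 0], "claw": 1}, {"delta_pos": [23, -41, 0], "claw": 1}, {"delta_pos": [23, -41, 0], "claw": 1}, {"delta_pos": [23, -41, 0], "claw": 1}, {"delta_pos": [23, -41, 0], "claw": 1}, {"delta_pos": [23, -41, 0], "claw": 1}, {"delta_pos": [23, -41, 0], "claw": 1}, {"delta_pos": [20, -44, 0], "claw": 1}, {"claw": 1}])

```text
invalid input
```

```bash
cat > wr.py <<'E'
from seg import *
import sys
c=cap("wrist"); W=pts(c); save("pics/%s.png"%sys.argv[1],c["color"])
print(np.round(c["extrinsics"],3).tolist(),c["vertical_fov"])
for k,m in hsvmasks(c).items():
    rep(c,W,m,k,dict(green=(.055,.13),orange=(.055,.13),brass=(.03,.2),cork=(-.02,.03))[k])
m=(W[...,2]>.058)&(W[...,2]<.13)&(c["color"].min(-1)>130)
rep(c,W,m.astype(np.uint8),"white",(.03,.13))
E
python3 wr.py w1; python3 -c "
from h import *
plan(.435,.325,.031,-107.9)"
```

```text
[[-0.281, -0.923, -0.262, 0.248], [-0.96, 0.271, 0.074, 0.579], [0.002, 0.272, -0.962, 0.384], [0.0, 0.0, 0.0, 1.0]] 63.588357018685855
t=0.15 psi0=-16.3 turn=1.598 rad; shift AFTER turn [ 181.3 -331.3  190.7] mm; BEFORE turn [326.2 190.1 191.1] F [-0.8  0.8  0. ] w 1.002
```

Every key is probably needed in each row.

Emit:
drive_tool(moves=[{"delta_pos": [0, 0, 0], "turn": 0.178, "claw": 1}, {"delta_pos": [0, 0, 0], "turn": 0.178, "claw": 1}, {"delta_pos": [0, 0, 0], "turn": 0.178, "claw": 1}, {"delta_pos": [0, 0, 0], "turn": 0.178, "claw": 1}, {"delta_pos": [0, 0, 0], "turn": 0.178, "claw": 1}, {"delta_pos": [0, 0, 0], "turn": 0.178, "claw": 1}, {"delta_pos": [0, 0, 0], "turn": 0.178, "claw": 1}, {"delta_pos": [0, 0, 0], "turn": 0.178, "claw": 1}, {"delta_pos": [0, 0, 0], "turn": 0.178, "claw": 1}])

```text
time_s: 1.27
tcp_pos: [0.1755, 0.5996, 0.2221]
ee_rot: [[-0.316, -0.949, -0.0], [-0.949, 0.316, -0.001], [0.001, -0.0, -1.0]]
wrist_force: [-0.2, 0.4, 0.2]
gripper_width: 1.003
gripper_force: 0.0
```

Emit:
drive_tool(moves=[{"delta_pos": [23, -41, 0], "turn": 0, "claw": 1}, {"delta_pos": [23, -41, 0], "turn": 0, "claw": 1}, {"delta_pos": [23, -41, 0], "turn": 0, "claw": 1}, {"delta_pos": [23, -41, 0], "turn": 0, "claw": 1}, {"delta_pos": [23, -41, 0], "turn": 0, "claw": 1}, {"delta_pos": [23, -41, 0], "turn": 0, "claw": 1}, {"delta_pos": [23, -41, 0], "turn": 0, "claw": 1}, {"delta_pos": [20, -44, 0], "turn": 0, "claw": 1}, {"delta_pos": [0, 0, 0], "turn": 0, "claw": 1}])

```text
time_s: 2.4
tcp_pos: [0.4354, 0.3227, 0.2221]
ee_rot: [[-0.315, -0.949, -0.001], [-0.949, 0.315, -0.001], [0.001, 0.0, -1.0]]
wrist_force: [-0.9, 0.6, 0.4]
gripper_width: 0.997
gripper_force: 0.0
```

```bash

python3 wr.py w1; python3 -c "
from h import *
plan(.435,.325,.031,-107.9)"
```

```text
[[-0.949, 0.304, 0.084, 0.413], [0.315, 0.914, 0.257, 0.253], [0.001, 0.27, -0.963, 0.385], [0.0, 0.0, 0.0, 1.0]] 63.588357018685855
green [240, 130, 42, 35, 1263] med [0.4235 0.2904 0.0699] rect [423.5 291.2  34.8  41.6  71.8] z5-95 [0.069 0.071]
green [241, 167, 41, 34, 1173] med [0.4353 0.3265 0.0702] rect [435.1 328.9  39.1  42.   73. ] z5-95 [0.069 0.071]
green [242, 202, 40, 32, 1074] med [0.4462 0.3622 0.0702] rect [446.3 364.4  37.5  42.7  72.4] z5-95 [0.069 0.071]
orange [159, 0, 47, 38, 1425] med [0.4548 0.1566 0.0702] rect [454.6 156.   30.9  42.1  67. ] z5-95 [0.069 0.072]
brass [0, 0, 56, 105, 2159] med [0.5868 0.1486 0.1004] rect [587.3 148.4  82.7  20.1  88.1] z5-95 [0.099 0.102]
brass [42, 109, 30, 30, 492] med [0.5899 0.2091 0.1004] rect [590.2 209.8  22.   19.3  87.6] z5-95 [0.099 0.102]
t=2.45 psi0=-108.3 turn=-0.007 rad; shift AFTER turn [ -1.3  -0.  191.2] mm; BEFORE turn [-1.500e+00 -1.000e-01  1.912e+02] F [ 0.9  0.8 -0.5] w 1.003
```

Emit:
drive_tool(moves=[{"delta_pos": [-2, 0, 45], "turn": 0, "claw": 1}, {"delta_pos": [0, 0, 45], "turn": 0, "claw": 1}, {"delta_pos": [0, 0, 40], "turn": 0, "claw": 1}, {"delta_pos": [0, 0, 30], "turn": 0, "claw": 1}, {"delta_pos": [0, 0, 25], "turn": 0, "claw": 1}, {"delta_pos": [0, 0, 6], "turn": 0, "claw": 1}, {"delta_pos": [0, 0, 0], "turn": 0, "claw": 0}, {"delta_pos": [0, 0, 0], "turn": 0, "claw": 0}, {"delta_pos": [0, 0, 0], "turn": 0, "claw": 0}, {"delta_pos": [0, 0, 0], "turn": 0, "claw": 0}, {"delta_pos": [0, 0, 0], "turn": 0, "claw": 0}, {"delta_pos": [0, 0, 0], "turn": 0, "claw": 0}])

```text
time_s: 3.95
tcp_pos: [0.4346, 0.327, 0.032]
ee_rot: [[-0.311, -0.951, 0.0], [-0.951, 0.311, 0.0], [-0.0, -0.0, -1.0]]
wrist_force: [-1.4, 0.2, 4.7]
gripper_width: 0.569
gripper_force: 30.0
```

Emit:
drive_tool(moves=[{"delta_pos": [0, 0, -15], "turn": 0, "claw": 0}, {"delta_pos": [0, 0, -30], "turn": 0, "claw": 0}, {"delta_pos": [0, 0, -40], "turn": 0, "claw": 0}, {"delta_pos": [0, 0, -40], "turn": 0, "claw": 0}, {"delta_pos": [0, 0, -25], "turn": 0, "claw": 0}])

```text
time_s: 4.58
tcp_pos: [0.4347, 0.3269, 0.1839]
ee_rot: [[-0.311, -0.95, 0.001], [-0.95, 0.311, 0.002], [-0.002, -0.001, -1.0]]
wrist_force: [0.1, 0.8, -2.6]
gripper_width: 0.57
gripper_force: 30.0
```

```bash
python3 -c "
from h import *
plan(.5857,.1154,.182,-92.35)"
```

```text
t=4.58 psi0=-108.1 turn=-0.275 rad; shift AFTER turn [ 205.1 -159.6    1.9] mm; BEFORE turn [ 154.  -209.3    1.7] F [ 0.1  0.8 -2.6] w 0.57
```

Emit:
drive_tool(moves=[{"delta_pos": [0, 0, 0], "turn": -0.138, "claw": 0}, {"delta_pos": [0, 0, 0], "turn": -0.137, "claw": 0}, {"delta_pos": [25, -20, 0], "turn": 0, "claw": 0}, {"delta_pos": [40, -30, 0], "turn": 0, "claw": 0}, {"delta_pos": [40, -30, 0], "turn": 0, "claw": 0}, {"delta_pos": [40, -30, 0], "turn": 0, "claw": 0}, {"delta_pos": [40, -30, 0], "turn": 0, "claw": 0}, {"delta_pos": [20, -20, 0], "turn": 0, "claw": 0}, {"delta_pos": [0, 0, 0], "turn": 0, "claw": 0}, {"delta_pos": [0, 0, 0], "turn": 0, "claw": 0}])

```text
time_s: 5.82
tcp_pos: [0.5853, 0.1154, 0.1812]
ee_rot: [[-0.041, -0.999, -0.001], [-0.999, 0.041, -0.0], [0.0, 0.001, -1.0]]
wrist_force: [-0.7, -0.4, -2.8]
gripper_width: 0.576
gripper_force: 30.0
```

```bash
python3 wr.py w2; python3 -c "
from h import *
plan(.5857,.1154,.075,-92.35)"
```

```text
[[-0.999, 0.04, 0.009, 0.583], [0.041, 0.962, 0.271, 0.041], [0.002, 0.271, -0.963, 0.344], [0.0, 0.0, 0.0, 1.0]] 63.588357018685855
orange [258, 99, 16, 28, 153] med [0.5775 0.0444 0.1005] rect [577.9  46.4  20.   11.5  87.6] z5-95 [0.099 0.101]
orange [245, 102, 15, 34, 155] med [0.5885 0.0507 0.1006] rect [588.8  50.5  24.4  10.7  89.8] z5-95 [0.1   0.102]
orange [413, 121, 61, 55, 1737] med [0.4227 0.083  0.0705] rect [420.4  84.1  37.1  44.7  64.7] z5-95 [0.069 0.072]
orange [258, 128, 13, 12, 35] med [0.5789 0.0615 0.1004] rect [578.8  61.6  10.8   4.9  39.1] z5-95 [0.1   0.102]
orange [392, 161, 59, 51, 1539] med [0.4385 0.1174 0.0704] rect [436.2 119.1  35.7  45.6  65.7] z5-95 [0.069 0.072]
orange [373, 199, 56, 33, 1072] med [0.4561 0.1478 0.0702] rect [453.7 152.5  34.6  42.1  64.9] z5-95 [0.069 0.071]
brass [244, 0, 28, 108, 2662] med [0.5824 0.0024 0.1005] rect [582.3   6.   72.   19.1  87.7] z5-95 [0.099 0.102]
cork [449, 0, 29, 4, 74] med [ 0.3767 -0.0483  0.0043] rect [380.1 -48.3   3.4  27.7  86.7] z5-95 [0.003 0.006]
cork [274, 77, 1, 39, 39] med [5.661e-01 3.180e-02 3.000e-04] rect [5.662e+02 3.210e+01 3.840e+01 2.000e-01 8.840e+01] z5-95 [-0.     0.002]
t=5.88 psi0=-92.3 turn=0.000 rad; shift AFTER turn [  0.4  -0.5 106.4] mm; BEFORE turn [  0.4  -0.6 106.4] F [-0.7  0.8 -3. ] w 0.571
```

Emit:
drive_tool(moves=[{"delta_pos": [0, -1.5, 30], "turn": 0, "claw": 0}, {"delta_pos": [0, 0, 30], "turn": 0, "claw": 0}, {"delta_pos": [0, 0, 25], "turn": 0, "claw": 0}, {"delta_pos": [0, 0, 14], "turn": 0, "claw": 0}, {"delta_pos": [0, 0, 5], "turn": 0, "claw": 0}, {"delta_pos": [0, 0, 0], "turn": 0, "claw": 0}])

```text
time_s: 6.62
tcp_pos: [0.5878, 0.1158, 0.0781]
ee_rot: [[-0.04, -0.999, 0.001], [-0.999, 0.04, 0.0], [-0.0, -0.001, -1.0]]
wrist_force: [0.2, -0.5, -2.9]
gripper_width: 0.568
gripper_force: 30.0
```

Emit:
drive_tool(moves=[{"delta_pos": [0, 0.5, 1.5], "turn": 0, "claw": 0}, {"delta_pos": [0, 0, 0], "turn": 0, "claw": 0.8}, {"delta_pos": [0, 0, 0], "turn": 0, "claw": 1}, {"delta_pos": [0, 0, 0], "turn": 0, "claw": 1}, {"delta_pos": [0, 0, -25], "turn": 0, "claw": 1}, {"delta_pos": [0, 0, -45], "turn": 0, "claw": 1}, {"delta_pos": [0, 0, -50], "turn": 0, "claw": 1}, {"delta_pos": [0, 0, 0], "turn": 0, "claw": 1}])

```text
time_s: 7.62
tcp_pos: [0.5898, 0.1162, 0.2016]
ee_rot: [[-0.04, -0.999, 0.011], [-0.999, 0.04, 0.004], [-0.004, -0.01, -1.0]]
wrist_force: [-0.1, -1.2, -0.8]
gripper_width: 0.997
gripper_force: 0.0
```

```bash
python3 wr.py w3; python3 -c "
from h import *
plan(.4365,.118,.2,-114.8)"
```

```text
[[-0.999, 0.036, 0.021, 0.586], [0.04, 0.961, 0.275, 0.042], [-0.01, 0.275, -0.961, 0.364], [0.0, 0.0, 0.0, 1.0]] 63.588357018685855
green [237, 129, 52, 45, 2015] med [0.5872 0.0767 0.1139] rect [587.   78.   35.7  41.5  87.8] z5-95 [0.113 0.115]
green [238, 176, 51, 41, 1817] med [0.5887 0.1148 0.1143] rect [587.8 116.4  36.7  42.5  87.5] z5-95 [0.113 0.115]
green [239, 218, 49, 39, 1646] med [0.5898 0.1529 0.1142] rect [589.1 153.6  36.   42.8  87. ] z5-95 [0.113 0.115]
orange [272, 95, 8, 12, 45] med [0.5736 0.0391 0.1001] rect [574.8  38.8   8.6   5.8  88.3] z5-95 [0.098 0.101]
orange [269, 111, 10, 12, 33] med [0.5764 0.0509 0.1002] rect [575.6  50.8   5.1  10.3  50.8] z5-95 [0.099 0.101]
orange [256, 117, 15, 6, 40] med [0.5872 0.0536 0.1007] rect [585.6  53.6  11.8   3.7   2.8] z5-95 [0.1   0.102]
orange [411, 119, 57, 51, 1516] med [0.4225 0.083  0.0705] rect [421.3  83.7  36.7  42.6  64.7] z5-95 [0.069 0.072]
orange [391, 157, 55, 47, 1301] med [0.4388 0.1171 0.0704] rect [436.9 118.6  34.9  44.   64.9] z5-95 [0.069 0.072]
orange [373, 192, 52, 45, 1176] med [0.4544 0.1516 
[... 215 characters left out ...]
3, 118, 1447] med [ 0.5862 -0.0054  0.1005] rect [583.1   8.6  85.7  16.7  88. ] z5-95 [0.099 0.102]
brass [266, 45, 3, 17, 32] med [0.5808 0.0029 0.1008] rect [580.6   2.8  11.6   1.6  88. ] z5-95 [0.1   0.101]
brass [266, 63, 3, 53, 111] med [0.5818 0.0327 0.1004] rect [581.5  29.9  39.9   1.7  88.1] z5-95 [0.099 0.102]
cork [421, 0, 54, 8, 212] med [ 0.3823 -0.051   0.0046] rect [393.1 -50.3   6.7  53.3  87.4] z5-95 [0.003 0.006]
cork [280, 81, 1, 25, 25] med [0.5654 0.0299 0.0006] rect [5.654e+02 3.010e+01 2.540e+01 2.000e-01 8.880e+01] z5-95 [-0.001  0.002]
t=7.67 psi0=-92.3 turn=0.392 rad; shift AFTER turn [ 61.6 138.5  -1.4] mm; BEFORE turn [  4.  151.5  -2.2] F [ 0.1  0.4 -0.4] w 1.0
```

Emit:
drive_tool(moves=[{"delta_pos": [0, 0, 0], "turn": 0.13, "claw": 1}, {"delta_pos": [0, 0, 0], "turn": 0.13, "claw": 1}, {"delta_pos": [0, 0, 0], "turn": 0.133, "claw": 1}, {"delta_pos": [15, 34, 0], "turn": 0, "claw": 1}, {"delta_pos": [16, 36, 0], "turn": 0, "claw": 1}, {"delta_pos": [16, 36, 0], "turn": 0, "claw": 1}, {"delta_pos": [14.5, 32, 0], "turn": 0, "claw": 1}, {"delta_pos": [0, 0, 40], "turn": 0, "claw": 1}, {"delta_pos": [0, 0, 30], "turn": 0, "claw": 1}, {"delta_pos": [0, 0, 0], "turn": 0, "claw": 1}])

```text
time_s: 8.93
tcp_pos: [0.4338, 0.1163, 0.1235]
ee_rot: [[-0.421, -0.907, -0.006], [-0.907, 0.421, -0.004], [0.006, 0.004, -1.0]]
wrist_force: [-0.4, -0.4, 0.7]
gripper_width: 1.005
gripper_force: 0.0
```

```bash
python3 wr.py w4|grep oran; python3 -c "
from h import *
plan(.4373,.118,.032,-115)"
```

```text
orange [227, 139, 59, 50, 2492] med [0.4213 0.0828 0.0704] rect [421.4  84.   34.8  41.1  64.1] z5-95 [0.069 0.071]
orange [0, 189, 15, 26, 59] med [0.5721 0.0352 0.0988] rect [571.8  34.8  17.3   2.9  82.7] z5-95 [0.098 0.1  ]
orange [228, 192, 57, 46, 2236] med [0.4377 0.1178 0.0703] rect [437.7 118.7  35.8  41.7  66.3] z5-95 [0.069 0.071]
orange [229, 240, 55, 18, 882] med [0.4495 0.1419 0.0701] rect [449.  142.9  15.   41.8  65.7] z5-95 [0.069 0.071]
t=8.97 psi0=-114.9 turn=0.003 rad; shift AFTER turn [-1.7 -1.4 93.2] mm; BEFORE turn [-2.  -1.6 93.2] F [-0.   0.2  0.8] w 0.999
```

Emit:
drive_tool(moves=[{"delta_pos": [-2, -1.5, 35], "turn": 0, "claw": 1}, {"delta_pos": [0, 0, 30], "turn": 0, "claw": 1}, {"delta_pos": [0, 0, 20], "turn": 0, "claw": 1}, {"delta_pos": [0, 0, 7], "turn": 0, "claw": 1}, {"delta_pos": [0, 0, 0], "turn": 0, "claw": 0}, {"delta_pos": [0, 0, 0], "turn": 0, "claw": 0}, {"delta_pos": [0, 0, 0], "turn": 0, "claw": 0}, {"delta_pos": [0, 0, 0], "turn": 0, "claw": 0}, {"delta_pos": [0, 0, 0], "turn": 0, "claw": 0}, {"delta_pos": [0, 0, 0], "turn": 0, "claw": 0}])

```text
time_s: 10.22
tcp_pos: [0.4381, 0.1188, 0.0344]
ee_rot: [[-0.42, -0.907, -0.0], [-0.907, 0.42, 0.0], [-0.0, 0.0, -1.0]]
wrist_force: [-1.8, 1.6, 4.4]
gripper_width: 0.571
gripper_force: 30.0
```

Emit:
drive_tool(moves=[{"delta_pos": [0, 0, -15], "turn": 0, "claw": 0}, {"delta_pos": [0, 0, -30], "turn": 0, "claw": 0}, {"delta_pos": [0, 0, -40], "turn": 0, "claw": 0}, {"delta_pos": [0, 0, -40], "turn": 0, "claw": 0}, {"delta_pos": [0, 0, -25], "turn": 0, "claw": 0}, {"delta_pos": [0, 0, 0], "turn": -0.13, "claw": 0}, {"delta_pos": [0, 0, 0], "turn": -0.13, "claw": 0}, {"delta_pos": [0, 0, 0], "turn": -0.135, "claw": 0}, {"delta_pos": [0, 0, 0], "turn": 0, "claw": 0}])

```text
time_s: 11.35
tcp_pos: [0.4375, 0.1185, 0.1832]
ee_rot: [[-0.041, -0.999, -0.002], [-0.999, 0.041, -0.001], [0.001, 0.002, -1.0]]
wrist_force: [0.2, -0.6, -3.3]
gripper_width: 0.571
gripper_force: 30.0
```

```bash
python3 -c "
from h import *
plan(.581,-.0245,.182,-92.35)"
```

```text
t=11.35 psi0=-92.3 turn=0.000 rad; shift AFTER turn [ 137.  -149.2    1.2] mm; BEFORE turn [ 137.  -149.2    1.1] F [ 0.2 -0.6 -3.3] w 0.571
```

Emit:
drive_tool(moves=[{"delta_pos": [22, -25, 0], "turn": 0, "claw": 0}, {"delta_pos": [30, -33, 0], "turn": 0, "claw": 0}, {"delta_pos": [35, -38, 0], "turn": 0, "claw": 0}, {"delta_pos": [30, -33, 0], "turn": 0, "claw": 0}, {"delta_pos": [20, -21, 0], "turn": 0, "claw": 0}, {"delta_pos": [0, 0, 0], "turn": 0, "claw": 0}, {"delta_pos": [0, 0, 30], "turn": 0, "claw": 0}, {"delta_pos": [0, 0, 0], "turn": 0, "claw": 0}])

```text
time_s: 12.35
tcp_pos: [0.5799, -0.0238, 0.1513]
ee_rot: [[-0.04, -0.999, -0.007], [-0.999, 0.04, -0.001], [0.001, 0.007, -1.0]]
wrist_force: [0.1, -0.3, -3.1]
gripper_width: 0.572
gripper_force: 30.0
```

```bash
python3 -c "
from h import *
plan(.5815,-.0245,.0785,-92.35)"
```

```text
t=12.35 psi0=-92.3 turn=0.001 rad; shift AFTER turn [ 0.7 -1.7 72.8] mm; BEFORE turn [ 0.6 -2.2 72.8] F [ 0.1 -0.3 -3.1] w 0.572
```

Emit:
drive_tool(moves=[{"delta_pos": [0.5, -1.5, 25], "turn": 0, "claw": 0}, {"delta_pos": [0, 0, 25], "turn": 0, "claw": 0}, {"delta_pos": [0, 0, 15], "turn": 0, "claw": 0}, {"delta_pos": [0, 0, 6], "turn": 0, "claw": 0}, {"delta_pos": [0, 0, 1], "turn": 0, "claw": 0}, {"delta_pos": [0, 0, 0], "turn": 0, "claw": 0}, {"delta_pos": [0, 0, 0], "turn": 0, "claw": 0.8}, {"delta_pos": [0, 0, 0], "turn": 0, "claw": 1}, {"delta_pos": [0, 0, 0], "turn": 0, "claw": 1}, {"delta_pos": [0, 0, -25], "turn": 0, "claw": 1}, {"delta_pos": [0, 0, -45], "turn": 0, "claw": 1}, {"delta_pos": [0, 0, -50], "turn": 0, "claw": 1}])

```text
time_s: 13.85
tcp_pos: [0.5838, -0.0246, 0.203]
ee_rot: [[-0.039, -0.999, -0.001], [-0.999, 0.039, -0.0], [0.0, 0.001, -1.0]]
wrist_force: [1.0, 0.6, 0.1]
gripper_width: 0.996
gripper_force: 0.0
```

```bash
python3 wr.py w5; python3 - <<'E'
from h import *
import seg
plan(.4215,-.321,.2,-84.5)
c=cap("top");W=pts(c)
m=(W[...,2]>.045)&(W[...,2]<.09)&(c["color"].min(-1)>140)&(abs(W[...,0]-.45)<.15)&(W[...,1]>-.4)
seg.rep(c,W,m.astype(np.uint8),"topwhite",(.03,.12))
E
```

```text
[[-0.999, 0.038, 0.009, 0.582], [0.039, 0.962, 0.271, -0.099], [0.002, 0.271, -0.963, 0.366], [0.0, 0.0, 0.0, 1.0]] 63.588357018685855
green [238, 287, 45, 29, 1145] med [0.5876 0.0764 0.1139] rect [587.1  77.   31.9  41.6  87.8] z5-95 [0.113 0.115]
orange [267, 95, 11, 28, 121] med [ 0.5716 -0.0966  0.1005] rect [571.1 -96.3  21.8   8.1  85.7] z5-95 [0.099 0.101]
orange [429, 96, 19, 22, 75] med [ 0.4326 -0.0913  0.1005] rect [433.5 -92.4  20.3   7.   54.1] z5-95 [0.1   0.102]
orange [233, 130, 51, 43, 1887] med [ 0.5841 -0.0644  0.1143] rect [583.7 -63.2  34.4  40.7  87.8] z5-95 [0.113 0.115]
orange [234, 176, 49, 40, 1713] med [ 0.5855 -0.0267  0.1143] rect [585.3 -25.5  35.1  41.   87.8] z5-95 [0.113 0.115]
orange [234, 219, 48, 37, 1570] med [0.5875 0.0114 0.1141] rect [586.7  12.5  35.1  42.4  87.7] z5-95 [0.113 0.115]
brass [251, 0, 25, 120, 2232] med [ 0.5785 -0.1396  0.1005] rect [ 577.  -132.3   88.1   18.5   87.8] z5-95 [0.099 0.102]
cork [310, 2, 171, 144, 8489] med [ 0.471  -0.1403  0.0046] rect [ 433.9 -123.4  131.2  162.1   80.5] z5-95 [0.003 0.006]
cork [410, 27, 42, 
[... 273 characters left out ...]
[ 0.4119 -0.0695  0.0047] rect [414.8 -69.    7.2  19.4  73.1] z5-95 [0.004 0.006]
white [428, 25, 43, 11, 137] med [ 0.4168 -0.1547  0.0734] rect [ 417.  -155.3    4.    24.3   53.9] z5-95 [0.06  0.086]
white [480, 32, 19, 22, 89] med [ 0.3983 -0.1419  0.0967] rect [ 396.2 -140.4    3.7   23.5   55.6] z5-95 [0.094 0.099]
white [424, 120, 13, 11, 56] med [ 0.4359 -0.0773  0.0953] rect [436.1 -77.5   3.   15.7  55.1] z5-95 [0.094 0.097]
t=13.90 psi0=-92.1 turn=-0.133 rad; shift AFTER turn [278.8 194.2  11.6] mm; BEFORE turn [302.2 155.6   9.5] F [ 2.2 -0.5  5.6] w 0.995
topwhite [324, 220, 32, 16, 367] med [ 0.423  -0.3229  0.0687] rect [ 422.9 -322.    46.9  118.4    6.9] z5-95 [0.061 0.075]
```

Emit:
drive_tool(moves=[{"delta_pos": [0, 0, 0], "turn": -0.133, "claw": 1}, {"delta_pos": [30, 21, 0], "turn": 0, "claw": 1}, {"delta_pos": [40, 28, 0], "turn": 0, "claw": 1}, {"delta_pos": [40, 28, 0], "turn": 0, "claw": 1}, {"delta_pos": [40, 28, 0], "turn": 0, "claw": 1}, {"delta_pos": [40, 28, 0], "turn": 0, "claw": 1}, {"delta_pos": [40, 28, 0], "turn": 0, "claw": 1}, {"delta_pos": [30, 21, 0], "turn": 0, "claw": 1}, {"delta_pos": [19, 12, 0], "turn": 0, "claw": 1}, {"delta_pos": [0, 0, 30], "turn": 0, "claw": 1}, {"delta_pos": [0, 0, 0], "turn": 0, "claw": 1}])

```text
time_s: 15.32
tcp_pos: [0.4154, -0.32, 0.17]
ee_rot: [[0.093, -0.996, -0.005], [-0.996, -0.093, 0.002], [-0.003, 0.005, -1.0]]
wrist_force: [-0.4, -0.0, 0.7]
gripper_width: 0.998
gripper_force: 0.0
```

```bash
python3 wr.py w6|grep whi; python3 -c "
from h import *
plan(.4215,-.321,.033,-84)"
```

```text
white [152, 0, 45, 47, 1726] med [ 0.4866 -0.4448  0.0911] rect [ 486.7 -444.    30.9   29.5    7.9] z5-95 [0.088 0.093]
white [254, 131, 21, 9, 147] med [ 0.416  -0.3716  0.0701] rect [ 416.  -370.8   16.7    6.9    6.2] z5-95 [0.069 0.071]
white [264, 154, 11, 17, 126] med [ 0.4088 -0.3473  0.07  ] rect [ 409.2 -348.4    8.4   14.3    9.5] z5-95 [0.069 0.071]
white [254, 176, 21, 19, 192] med [ 0.4081 -0.3283  0.0701] rect [ 411.9 -327.9   16.9   17.     1.9] z5-95 [0.069 0.071]
white [229, 202, 46, 11, 333] med [ 0.4158 -0.3051  0.0699] rect [ 421.  -305.6   40.8   10.     8.8] z5-95 [0.069 0.071]
white [229, 216, 45, 36, 1255] med [ 0.4222 -0.2833  0.0705] rect [ 419.  -281.1   39.9   35.6    5.8] z5-95 [0.069 0.072]
t=15.38 psi0=-84.6 turn=-0.011 rad; shift AFTER turn [  1.   -4.8 138.5] mm; BEFORE turn [  1.1  -5.1 138.5] F [-0.5  0.3  1.3] w 0.995
```

Emit:
drive_tool(moves=[{"delta_pos": [0, -6, 40], "turn": -0.01, "claw": 1}, {"delta_pos": [0, 0, 40], "turn": 0, "claw": 1}, {"delta_pos": [0, 0, 35], "turn": 0, "claw": 1}, {"delta_pos": [0, 0, 18], "turn": 0, "claw": 1}, {"delta_pos": [0, 0, 5], "turn": 0, "claw": 1}, {"delta_pos": [0, 0, 0], "turn": 0, "claw": 0}, {"delta_pos": [0, 0, 0], "turn": 0, "claw": 0}, {"delta_pos": [0, 0, 0], "turn": 0, "claw": 0}, {"delta_pos": [0, 0, 0], "turn": 0, "claw": 0}, {"delta_pos": [0, 0, 0], "turn": 0, "claw": 0}, {"delta_pos": [0, 0, 0], "turn": 0, "claw": 0}])

```text
time_s: 16.75
tcp_pos: [0.4228, -0.3199, 0.0344]
ee_rot: [[0.104, -0.995, -0.001], [-0.995, -0.104, 0.0], [-0.0, 0.001, -1.0]]
wrist_force: [-2.4, 0.9, 4.1]
gripper_width: 0.57
gripper_force: 30.0
```

Emit:
drive_tool(moves=[{"delta_pos": [0, 0, -15], "turn": 0, "claw": 0}, {"delta_pos": [0, 0, -30], "turn": 0, "claw": 0}, {"delta_pos": [0, 0, -40], "turn": 0, "claw": 0}, {"delta_pos": [0, 0, -40], "turn": 0, "claw": 0}, {"delta_pos": [0, 0, -25], "turn": 0, "claw": 0}, {"delta_pos": [0, 0, 0], "turn": 0.144, "claw": 0}, {"delta_pos": [0, 0, 0], "turn": 0, "claw": 0}])

```text
time_s: 17.62
tcp_pos: [0.4231, -0.3196, 0.1845]
ee_rot: [[-0.039, -0.999, 0.001], [-0.999, 0.039, 0.0], [-0.0, -0.001, -1.0]]
wrist_force: [-0.6, -0.0, -2.8]
gripper_width: 0.576
gripper_force: 30.0
```

```bash
python3 -c "
from h import *
plan(.5755,-.1645,.182,-92.35)"
```

```text
t=17.62 psi0=-92.2 turn=0.003 rad; shift AFTER turn [-161.3 -145.9    2.5] mm; BEFORE turn [-160.9 -146.3    2.7] F [-0.6 -0.  -2.8] w 0.576
```

Emit:
drive_tool(moves=[{"delta_pos": [-25, -22, 0], "turn": 0, "claw": 0}, {"delta_pos": [-38, -34, 0], "turn": 0, "claw": 0}, {"delta_pos": [-40, -36, 0], "turn": 0, "claw": 0}, {"delta_pos": [-35, -32, 0], "turn": 0, "claw": 0}, {"delta_pos": [-23, -21, 0], "turn": 0, "claw": 0}, {"delta_pos": [0, 0, 0], "turn": 0, "claw": 0}, {"delta_pos": [0, 0, 30], "turn": 0, "claw": 0}, {"delta_pos": [0, 0, 0], "turn": 0, "claw": 0}])

```text
time_s: 18.62
tcp_pos: [0.5717, -0.1649, 0.1512]
ee_rot: [[-0.04, -0.999, -0.008], [-0.999, 0.04, 0.001], [-0.001, 0.008, -1.0]]
wrist_force: [0.5, 0.3, -2.8]
gripper_width: 0.576
gripper_force: 30.0
```

```bash
python3 -c "
from h import *
plan(.5755,-.1645,.0785,-92.35)"
```

```text
t=18.62 psi0=-92.3 turn=0.001 rad; shift AFTER turn [-0.6 -3.8 72.7] mm; BEFORE turn [-0.5 -4.3 72.7] F [ 0.5  0.3 -2.8] w 0.576
```

Emit:
drive_tool(moves=[{"delta_pos": [-0.5, -2, 25], "turn": 0, "claw": 0}, {"delta_pos": [0, 0, 25], "turn": 0, "claw": 0}, {"delta_pos": [0, 0, 15], "turn": 0, "claw": 0}, {"delta_pos": [0, 0, 6], "turn": 0, "claw": 0}, {"delta_pos": [0, 0, 1], "turn": 0, "claw": 0}, {"delta_pos": [0, 0, 0], "turn": 0, "claw": 0}, {"delta_pos": [0, 0, 0], "turn": 0, "claw": 0.8}, {"delta_pos": [0, 0, 0], "turn": 0, "claw": 1}, {"delta_pos": [0, 0, 0], "turn": 0, "claw": 1}, {"delta_pos": [0, 0, -25], "turn": 0, "claw": 1}, {"delta_pos": [0, 0, -50], "turn": 0, "claw": 1}, {"delta_pos": [0, 0, -60], "turn": 0, "claw": 1}])

```text
time_s: 20.12
tcp_pos: [0.5759, -0.1644, 0.2177]
ee_rot: [[-0.04, -0.999, -0.002], [-0.999, 0.04, 0.0], [0.0, 0.002, -1.0]]
wrist_force: [0.3, -0.5, 0.2]
gripper_width: 1.0
gripper_force: 0.0
```

```bash
python3 wr.py w7; python3 -c "
from h import *
plan(.4295,-.120,.2,-126)"
```

```text
[[-0.999, 0.039, 0.008, 0.574], [0.04, 0.962, 0.271, -0.238], [0.003, 0.271, -0.963, 0.38], [0.0, 0.0, 0.0, 1.0]] 63.588357018685855
orange [260, 115, 13, 10, 54] med [ 0.5674 -0.2265  0.1006] rect [ 567.  -226.     7.8   10.5   50. ] z5-95 [0.099 0.101]
orange [234, 287, 43, 21, 793] med [ 0.5846 -0.0576  0.1143] rect [584.4 -57.2  24.1  41.9  88. ] z5-95 [0.113 0.115]
orange [235, 309, 41, 7, 284] med [ 0.5851 -0.0404  0.1141] rect [585.1 -39.6   8.   40.2  87.7] z5-95 [0.113 0.115]
brass [256, 67, 6, 8, 29] med [ 0.5721 -0.2674  0.1029] rect [ 572.2 -267.3    5.9    3.1   63.1] z5-95 [0.102 0.104]
brass [248, 75, 23, 28, 559] med [ 0.5727 -0.2525  0.1005] rect [ 572.6 -252.7   22.    19.    87.8] z5-95 [0.099 0.102]
brass [254, 113, 12, 3, 27] med [ 0.5734 -0.2319  0.1002] rect [ 573.  -231.7    1.7    9.7   87.9] z5-95 [0.099 0.102]
brass [250, 253, 20, 5, 95] med [ 0.5788 -0.0961  0.1005] rect [578.3 -95.8   5.2  19.   88.1] z5-95 [0.099 0.101]
cork [301, 138, 147, 100, 5473] med [ 0.4654 -0.1551  0.0046] rect [ 433.9 -122.2  131.4  163.1   80.4] z5-95 [0.003 0.006]
cork [402, 1
[... 272 characters left out ...]
 -0.1547  0.0736] rect [ 417.5 -155.4    2.7   24.7   54.7] z5-95 [0.06  0.086]
white [252, 181, 29, 8, 87] med [ 0.5688 -0.1716  0.114 ] rect [ 569.6 -172.     4.9   24.9   81. ] z5-95 [0.113 0.115]
white [234, 193, 47, 20, 636] med [ 0.5758 -0.1522  0.114 ] rect [ 578.4 -154.7   18.6   41.4   86.9] z5-95 [0.113 0.115]
white [438, 198, 17, 13, 62] med [ 0.3961 -0.1411  0.0963] rect [ 395.7 -140.4    4.4   23.5   55.2] z5-95 [0.094 0.098]
white [235, 216, 45, 35, 1429] med [ 0.58   -0.1259  0.1145] rect [ 579.5 -125.    35.1   41.3   87. ] z5-95 [0.113 0.116]
t=20.18 psi0=-92.2 turn=0.590 rad; shift AFTER turn [ 51.7 149.3  28.6] mm; BEFORE turn [-40.2 153.3  26. ] F [ 2.6 -0.7  7.4] w 0.991
```

View pics/w7.png

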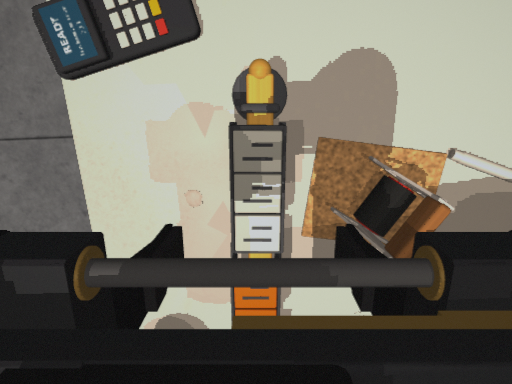

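Wrist view: white and orange riders seated on the bar at (258,190); roller on the mat at (400,205), leaning a bit. Hover over the roller.

Emit:
drive_tool(moves=[{"delta_pos": [0, 0, 0], "turn": 0.15, "claw": 1}, {"delta_pos": [0, 0, 0], "turn": 0.15, "claw": 1}, {"delta_pos": [0, 0, 0], "turn": 0.15, "claw": 1}, {"delta_pos": [0, 0, 0], "turn": 0.14, "claw": 1}, {"delta_pos": [12, 33, 0], "turn": 0, "claw": 1}, {"delta_pos": [14, 40, 0], "turn": 0, "claw": 1}, {"delta_pos": [14, 40, 0], "turn": 0, "claw": 1}, {"delta_pos": [12, 36, 0], "turn": 0, "claw": 1}, {"delta_pos": [0, 0, 0], "turn": 0, "claw": 1}])

```text
time_s: 21.3
tcp_pos: [0.4235, -0.1183, 0.2176]
ee_rot: [[-0.588, -0.809, 0.001], [-0.809, 0.588, 0.0], [-0.001, -0.001, -1.0]]
wrist_force: [0.7, -0.3, -0.4]
gripper_width: 1.001
gripper_force: 0.0
```

```bash
cat > rol.py <<'E'
from seg import *
import sys
c=cap("wrist"); W=pts(c); save("pics/%s.png"%sys.argv[1],c["color"])
h=cv2.cvtColor(c["color"],cv2.COLOR_RGB2HSV)
near=(np.hypot(W[...,0]-.43,W[...,1]+.12)<.09)
rep(c,W,near.astype(np.uint8),"above85",(.085,.13))
rep(c,W,near.astype(np.uint8),"feet",(.008,.035))
m=near&(W[...,2]>.08)
for lo,hi in((.08,.085),(.085,.09),(.09,.095),(.095,.1),(.1,.105),(.105,.11)):
    q=W[near&(W[...,2]>lo)&(W[...,2]<=hi)]
    if len(q): print(lo,len(q),np.round(q.mean(0),4))
E
python3 rol.py w8; python3 -c "
from h import *
plan(.4295,-.120,.075,-126)"
```

```text
above85 [252, 147, 30, 82, 1608] med [ 0.4167 -0.114   0.0993] rect [ 419.7 -111.3   80.5   27.1   55. ] z5-95 [0.089 0.101]
feet [211, 139, 87, 7, 277] med [ 0.4046 -0.1486  0.0248] rect [ 407.8 -148.8    3.8   98.8   54.3] z5-95 [0.011 0.034]
feet [238, 166, 2, 31, 36] med [ 0.4503 -0.1234  0.0326] rect [ 448.9 -123.9   37.3    1.6   52.3] z5-95 [0.029 0.035]
feet [278, 199, 19, 8, 106] med [ 0.4187 -0.0671  0.0177] rect [419.2 -66.3   4.2  22.5  54.1] z5-95 [0.011 0.03 ]
feet [215, 201, 38, 8, 160] med [ 0.4738 -0.106   0.0294] rect [ 470.8 -105.4    8.6   44.2   56.4] z5-95 [0.022 0.034]
0.08 118 [ 0.4232 -0.1204  0.0822]
0.085 109 [ 0.4237 -0.1176  0.0873]
0.09 162 [ 0.4156 -0.117   0.0928]
0.095 803 [ 0.4161 -0.1127  0.0984]
0.1 534 [ 0.4183 -0.112   0.1007]
t=21.35 psi0=-126.0 turn=-0.001 rad; shift AFTER turn [ -1.4  -4.4 142.8] mm; BEFORE turn [ -1.2  -4.1 142.8] F [ 0.3 -0.6  0. ] w 0.997
```

View pics/w8.png

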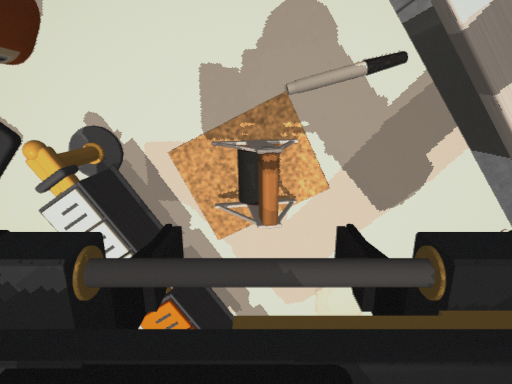

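Roller grip bar at (270,187) in the picture, leaning toward tool +y. Descend to the grip and pinch.

Emit:
drive_tool(moves=[{"delta_pos": [-2, 8, 35], "turn": 0, "claw": 1}, {"delta_pos": [0, 0, 40], "turn": 0, "claw": 1}, {"delta_pos": [0, 0, 35], "turn": 0, "claw": 1}, {"delta_pos": [0, 0, 25], "turn": 0, "claw": 1}, {"delta_pos": [0, 0, 12], "turn": 0, "claw": 1}, {"delta_pos": [0, 0, 0], "turn": 0, "claw": 0.4}, {"delta_pos": [0, 0, 0], "turn": 0, "claw": 0.3}, {"delta_pos": [0, 0, 0], "turn": 0, "claw": 0.2}, {"delta_pos": [0, 0, 0], "turn": 0, "claw": 0}, {"delta_pos": [0, 0, 0], "turn": 0, "claw": 0}, {"delta_pos": [0, 0, 0], "turn": 0, "claw": 0}, {"delta_pos": [0, 0, 0], "turn": 0, "claw": 0}])

```text
time_s: 22.85
tcp_pos: [0.4202, -0.1123, 0.0701]
ee_rot: [[-0.589, -0.808, 0.0], [-0.808, 0.589, 0.0], [-0.0, -0.0, -1.0]]
wrist_force: [-0.6, -0.2, -0.2]
gripper_width: 0.29
gripper_force: 0.0
```

Emit:
drive_tool(moves=[{"delta_pos": [0, 0, 0], "turn": 0, "claw": 0}, {"delta_pos": [0, 0, 0], "turn": 0, "claw": 0}, {"delta_pos": [0, 0, 0], "turn": 0, "claw": 0}, {"delta_pos": [0, 0, 0], "turn": 0, "claw": 0}])

```text
time_s: 23.35
tcp_pos: [0.4207, -0.1123, 0.0703]
ee_rot: [[-0.589, -0.808, 0.001], [-0.808, 0.589, -0.0], [-0.001, -0.001, -1.0]]
wrist_force: [0.7, 0.2, 2.7]
gripper_width: 0.175
gripper_force: 30.0
```

Emit:
drive_tool(moves=[{"delta_pos": [0, 0, -10], "turn": 0, "claw": 0}, {"delta_pos": [0, 0, -30], "turn": 0, "claw": 0}, {"delta_pos": [0, 0, -45], "turn": 0, "claw": 0}, {"delta_pos": [0, 0, -55], "turn": 0, "claw": 0}, {"delta_pos": [0, 0, -55], "turn": 0.05, "claw": 0}, {"delta_pos": [0, 0, -10], "turn": 0.155, "claw": 0}, {"delta_pos": [0, 0, 0], "turn": 0.155, "claw": 0}, {"delta_pos": [0, 0, 0], "turn": 0.155, "claw": 0}, {"delta_pos": [0, 0, 0], "turn": 0.155, "claw": 0}, {"delta_pos": [0, 0, 0], "turn": 0.155, "claw": 0}, {"delta_pos": [0, 0, 0], "turn": 0.155, "claw": 0}, {"delta_pos": [0, 0, 0], "turn": 0, "claw": 0}])

```text
time_s: 24.85
tcp_pos: [0.4189, -0.1122, 0.2741]
ee_rot: [[-0.999, 0.038, -0.003], [0.038, 0.999, 0.001], [0.003, 0.001, -1.0]]
wrist_force: [0.1, -0.0, -4.6]
gripper_width: 0.185
gripper_force: 30.0
```

```bash
python3 - <<'E'
from h import *
plan(.5896,.1535,.230,177.65)
c=cap("side"); save("pics/s2.png",cv2.resize(c["color"][40:300,130:360],None,fx=2.2,fy=2.2))
c=cap("wrist"); save("pics/w9.png",c["color"])
E
```

```text
t=24.85 psi0=177.8 turn=0.003 rad; shift AFTER turn [-159.7  272.5   44.1] mm; BEFORE turn [-160.7  271.9   43.7] F [ 0.1 -0.  -4.6] w 0.185
```

View pics/s2.png

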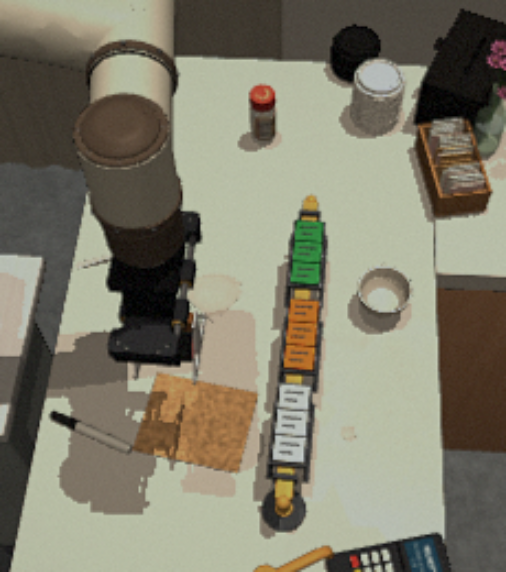

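View pics/w9.png

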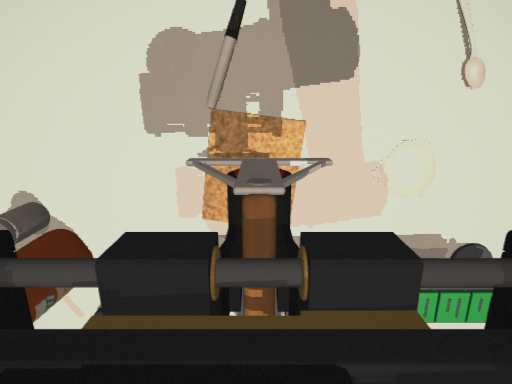

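Roller is upright in the grip (cheek symmetric about col 260); all riders sit on the bar. Move above green's outer plate.

Emit:
drive_tool(moves=[{"delta_pos": [-15, 25, 0], "turn": 0, "claw": 0}, {"delta_pos": [-22, 38, 0], "turn": 0, "claw": 0}, {"delta_pos": [-25, 42, 0], "turn": 0, "claw": 0}, {"delta_pos": [-25, 42, 0], "turn": 0, "claw": 0}, {"delta_pos": [-25, 42, 0], "turn": 0, "claw": 0}, {"delta_pos": [-25, 42, 0], "turn": 0, "claw": 0}, {"delta_pos": [-23, 41, 0], "turn": 0, "claw": 0}, {"delta_pos": [0, 0, 30], "turn": 0, "claw": 0}, {"delta_pos": [0, 0, 30], "turn": 0, "claw": 0}, {"delta_pos": [0, 0, 20], "turn": 0, "claw": 0}, {"delta_pos": [0, 0, 5], "turn": 0, "claw": 0}, {"delta_pos": [0, 0, 0], "turn": 0, "claw": 0}])

```text
time_s: 26.45
tcp_pos: [0.591, 0.1532, 0.1902]
ee_rot: [[-0.999, 0.038, -0.0], [0.038, 0.999, -0.0], [0.0, -0.0, -1.0]]
wrist_force: [0.4, -0.3, -3.9]
gripper_width: 0.181
gripper_force: 30.0
```

```bash
python3 - <<'E'
from h import *
plan(.5896,.1535,.180,177.65)
E
```

```text
t=26.45 psi0=177.8 turn=0.003 rad; shift AFTER turn [ 1.4  0.3 10.2] mm; BEFORE turn [ 1.4  0.3 10.2] F [ 0.4 -0.3 -3.9] w 0.181
```

Emit:
drive_tool(moves=[{"delta_pos": [1, 0, 5], "turn": 0, "claw": 0}, {"delta_pos": [0, 0, 4], "turn": 0, "claw": 0}, {"delta_pos": [0, 0, 3], "turn": 0, "claw": 0}, {"delta_pos": [0, 0, 1.5], "turn": 0, "claw": 0}, {"delta_pos": [0, 0, 0], "turn": 0, "claw": 0}, {"delta_pos": [0, 0, 0], "turn": 0, "claw": 0}])

```text
time_s: 27.2
tcp_pos: [0.5901, 0.1533, 0.1773]
ee_rot: [[-0.999, 0.039, 0.001], [0.039, 0.999, 0.0], [-0.001, 0.0, -1.0]]
wrist_force: [0.1, 0.2, 3.1]
gripper_width: 0.18
gripper_force: 30.0
```

Emit:
drive_tool(moves=[{"delta_pos": [0, 0, 2], "turn": 0, "claw": 0}, {"delta_pos": [0, 0, 1.5], "turn": 0, "claw": 0}, {"delta_pos": [0, 0, 0], "turn": 0, "claw": 0}, {"delta_pos": [0, 0, 0], "turn": 0, "claw": 0}])

```text
time_s: 27.7
tcp_pos: [0.5902, 0.1534, 0.1741]
ee_rot: [[-0.999, 0.039, 0.002], [0.039, 0.999, 0.0], [-0.002, 0.0, -1.0]]
wrist_force: [-2.2, -0.6, 6.4]
gripper_width: 0.182
gripper_force: 30.0
```

Emit:
drive_tool(moves=[{"delta_pos": [0, 0, 1], "turn": 0, "claw": 0}, {"delta_pos": [0, -4, 0], "turn": 0, "claw": 0}, {"delta_pos": [0, -6, 0], "turn": 0, "claw": 0}, {"delta_pos": [0, -6, 0], "turn": 0, "claw": 0}, {"delta_pos": [0, -6, 0], "turn": 0, "claw": 0}, {"delta_pos": [0, -6, 0], "turn": 0, "claw": 0}, {"delta_pos": [0, -6, 0], "turn": 0, "claw": 0}, {"delta_pos": [0, -6, 0], "turn": 0, "claw": 0}])

```text
time_s: 28.7
tcp_pos: [0.5889, 0.1133, 0.1735]
ee_rot: [[-0.999, 0.039, 0.002], [0.039, 0.999, 0.0], [-0.002, 0.001, -1.0]]
wrist_force: [-2.0, 1.3, 7.4]
gripper_width: 0.178
gripper_force: 30.0
```

Emit:
drive_tool(moves=[{"delta_pos": [0, -6, 0], "turn": 0, "claw": 0}, {"delta_pos": [0, -6, 0], "turn": 0, "claw": 0}, {"delta_pos": [0, -6, 0], "turn": 0, "claw": 0}, {"delta_pos": [0, -6, 0], "turn": 0, "claw": 0}, {"delta_pos": [0, -6, 0], "turn": 0, "claw": 0}, {"delta_pos": [0, -4, 0], "turn": 0, "claw": 0}, {"delta_pos": [0, 0, 0], "turn": 0, "claw": 0}])

```text
time_s: 29.58
tcp_pos: [0.5876, 0.079, 0.1735]
ee_rot: [[-0.999, 0.039, 0.002], [0.039, 0.999, -0.0], [-0.002, -0.0, -1.0]]
wrist_force: [-2.2, -0.6, 7.0]
gripper_width: 0.179
gripper_force: 30.0
```

Emit:
drive_tool(moves=[{"delta_pos": [0, 0, -8], "turn": 0, "claw": 0}, {"delta_pos": [0, 0, -15], "turn": 0, "claw": 0}, {"delta_pos": [0, -20, 0], "turn": 0, "claw": 0}, {"delta_pos": [0, -27, 0], "turn": 0, "claw": 0}, {"delta_pos": [0, -19, 0], "turn": 0, "claw": 0}, {"delta_pos": [0, 0, 10], "turn": 0, "claw": 0}, {"delta_pos": [0, 0, 5], "turn": 0, "claw": 0}, {"delta_pos": [0, 0, 3], "turn": 0, "claw": 0}, {"delta_pos": [0, 0, 3], "turn": 0, "claw": 0}, {"delta_pos": [0, 0, 2], "turn": 0, "claw": 0}, {"delta_pos": [0, 0, 0], "turn": 0, "claw": 0}, {"delta_pos": [0, 0, 0], "turn": 0, "claw": 0}])

```text
time_s: 31.08
tcp_pos: [0.5843, 0.0136, 0.1737]
ee_rot: [[-0.999, 0.038, 0.001], [0.038, 0.999, -0.0], [-0.001, -0.0, -1.0]]
wrist_force: [-4.4, 0.4, 6.8]
gripper_width: 0.18
gripper_force: 30.0
```

```bash
python3 - <<'E'
from seg import *
plan(.5855,.0125,.1735,177.65)
for n in ("top","side"):
    c=cap(n);W=pts(c)
    rep(c,W,hsvmasks(c)["green"],n,(.1,.13))
E
```

```text
t=31.07 psi0=177.8 turn=0.003 rad; shift AFTER turn [-1.2 -1.1  0.2] mm; BEFORE turn [-1.2 -1.1  0.2] F [-4.4  0.4  6.8] w 0.18
```

Emit:
drive_tool(moves=[{"delta_pos": [0, -4, 0], "turn": 0, "claw": 0}, {"delta_pos": [0, -6, 0], "turn": 0, "claw": 0}, {"delta_pos": [0, -6, 0], "turn": 0, "claw": 0}, {"delta_pos": [0, -6, 0], "turn": 0, "claw": 0}, {"delta_pos": [0, -6, 0], "turn": 0, "claw": 0}, {"delta_pos": [0, -6, 0], "turn": 0, "claw": 0}, {"delta_pos": [0, -6, 0], "turn": 0, "claw": 0}])

```text
time_s: 32.05
tcp_pos: [0.5835, -0.0265, 0.1739]
ee_rot: [[-0.999, 0.038, 0.003], [0.038, 0.999, -0.0], [-0.003, -0.0, -1.0]]
wrist_force: [-3.6, 0.4, 6.5]
gripper_width: 0.178
gripper_force: 30.0
```

Emit:
drive_tool(moves=[{"delta_pos": [0, -6, 0], "turn": 0, "claw": 0}, {"delta_pos": [0, -6, 0], "turn": 0, "claw": 0}, {"delta_pos": [0, -6, 0], "turn": 0, "claw": 0}, {"delta_pos": [0, -6, 0], "turn": 0, "claw": 0}, {"delta_pos": [0, -6, 0], "turn": 0, "claw": 0}, {"delta_pos": [0, -5, 0], "turn": 0, "claw": 0}, {"delta_pos": [0, 0, 0], "turn": 0, "claw": 0}])

```text
time_s: 32.92
tcp_pos: [0.5822, -0.0619, 0.174]
ee_rot: [[-0.999, 0.038, 0.003], [0.038, 0.999, -0.001], [-0.003, -0.001, -1.0]]
wrist_force: [-3.1, -0.5, 6.5]
gripper_width: 0.179
gripper_force: 30.0
```

Emit:
drive_tool(moves=[{"delta_pos": [0, 0, -8], "turn": 0, "claw": 0}, {"delta_pos": [0, 0, -15], "turn": 0, "claw": 0}, {"delta_pos": [0, -20, 0], "turn": 0, "claw": 0}, {"delta_pos": [0, -24, 0], "turn": 0, "claw": 0}, {"delta_pos": [0, -18, 0], "turn": 0, "claw": 0}, {"delta_pos": [0, 0, 10], "turn": 0, "claw": 0}, {"delta_pos": [0, 0, 5], "turn": 0, "claw": 0}, {"delta_pos": [0, 0, 3], "turn": 0, "claw": 0}, {"delta_pos": [0, 0, 3], "turn": 0, "claw": 0}, {"delta_pos": [0, 0, 2], "turn": 0, "claw": 0}, {"delta_pos": [0, 0, 0], "turn": 0, "claw": 0}, {"delta_pos": [0, 0, 0], "turn": 0, "claw": 0}])

```text
time_s: 34.42
tcp_pos: [0.5789, -0.1236, 0.1737]
ee_rot: [[-0.999, 0.038, 0.001], [0.038, 0.999, -0.001], [-0.001, -0.001, -1.0]]
wrist_force: [-4.2, 0.1, 7.1]
gripper_width: 0.18
gripper_force: 30.0
```

Emit:
drive_tool(moves=[{"delta_pos": [0, -4, 0], "turn": 0, "claw": 0}, {"delta_pos": [0, -6, 0], "turn": 0, "claw": 0}, {"delta_pos": [0, -6, 0], "turn": 0, "claw": 0}, {"delta_pos": [0, -6, 0], "turn": 0, "claw": 0}, {"delta_pos": [0, -6, 0], "turn": 0, "claw": 0}, {"delta_pos": [0, -6, 0], "turn": 0, "claw": 0}, {"delta_pos": [0, -6, 0], "turn": 0, "claw": 0}])

```text
time_s: 35.3
tcp_pos: [0.5778, -0.1637, 0.1739]
ee_rot: [[-0.999, 0.038, 0.002], [0.038, 0.999, -0.001], [-0.002, -0.001, -1.0]]
wrist_force: [-3.7, -0.3, 6.3]
gripper_width: 0.182
gripper_force: 30.0
```

Emit:
drive_tool(moves=[{"delta_pos": [0, -6, 0], "turn": 0, "claw": 0}, {"delta_pos": [0, -6, 0], "turn": 0, "claw": 0}, {"delta_pos": [0, -6, 0], "turn": 0, "claw": 0}, {"delta_pos": [0, -6, 0], "turn": 0, "claw": 0}, {"delta_pos": [0, -6, 0], "turn": 0, "claw": 0}, {"delta_pos": [0, -7, 0], "turn": 0, "claw": 0}, {"delta_pos": [0, 0, 0], "turn": 0, "claw": 0}])

```text
time_s: 36.17
tcp_pos: [0.5765, -0.2012, 0.174]
ee_rot: [[-0.999, 0.039, 0.002], [0.039, 0.999, -0.002], [-0.002, -0.002, -1.0]]
wrist_force: [-2.0, -0.6, 5.9]
gripper_width: 0.178
gripper_force: 30.0
```

Emit:
drive_tool(moves=[{"delta_pos": [0, 0, -10], "turn": 0, "claw": 0}, {"delta_pos": [0, 0, -30], "turn": 0, "claw": 0}, {"delta_pos": [0, 0, -40], "turn": 0, "claw": 0}, {"delta_pos": [30, 15, -20], "turn": 0, "claw": 0}, {"delta_pos": [40, 20, 0], "turn": 0, "claw": 0}, {"delta_pos": [40, 20, 0], "turn": 0, "claw": 0}, {"delta_pos": [30, 20, 0], "turn": 0, "claw": 0}, {"delta_pos": [0, 0, 0], "turn": 0, "claw": 0}])

```text
time_s: 37.17
tcp_pos: [0.437, -0.1186, 0.2718]
ee_rot: [[-0.999, 0.037, 0.0], [0.037, 0.999, 0.002], [-0.0, 0.002, -1.0]]
wrist_force: [0.4, -0.6, -4.5]
gripper_width: 0.178
gripper_force: 30.0
```

```bash
python3 - <<'E'
from seg import *
plan(.434,-.123,.1,177.65)
for n in ("top","side"):
    c=cap(n);W=pts(c); print(n)
    save("pics/%s3.png"%n,c["color"])
    # heights of plates along rail: strip within 15mm of rail axis
    u=np.array([.041,.9992]); d=W[...,:2]-np.array([.581,-.0245])
    s=d@u; t=d@np.array([.9992,-.041])
    for k in np.arange(-178,179,1):
        pass
    for r in(140,2,-138):
        for p in(-38,0,38):
            q=W[(abs(s*1000-r-p)<14)&(abs(t-.004)<.014)&(W[...,2]>.09)&(W[...,2]<.13)]
            print(r,p,len(q),np.round(np.median(q[:,2]),4) if len(q) else None,end="; ")
    print()
E
```

```text
t=37.17 psi0=177.9 turn=0.004 rad; shift AFTER turn [  2.9  -4.5 171.8] mm; BEFORE turn [  2.9  -4.8 171.8] F [ 0.4 -0.6 -4.5] w 0.178
top
140 -38 53 0.109; 140 0 56 0.1082; 140 38 56 0.1085; 2 -38 53 0.1097; 2 0 56 0.1094; 2 38 63 0.1081; -138 -38 57 0.109; -138 0 61 0.1098; -138 38 56 0.1096; 
side
140 -38 56 0.1098; 140 0 59 0.11; 140 38 55 0.1096; 2 -38 69 0.1093; 2 0 67 0.109; 2 38 66 0.1095; -138 -38 84 0.1095; -138 0 80 0.1097; -138 38 79 0.1104;
```

All nine plates read ≈0.1095 (home 0.110, proud 0.114). Park the roller.

Emit:
drive_tool(moves=[{"delta_pos": [3, -4, 40], "turn": 0, "claw": 0}, {"delta_pos": [0, 0, 50], "turn": 0, "claw": 0}, {"delta_pos": [0, 0, 50], "turn": 0, "claw": 0}, {"delta_pos": [0, 0, 35], "turn": 0, "claw": 0}, {"delta_pos": [0, 0, 15], "turn": 0, "claw": 0}, {"delta_pos": [0, 0, 6], "turn": 0, "claw": 0}, {"delta_pos": [0, 0, 0], "turn": 0, "claw": 0}, {"delta_pos": [0, 0, 0], "turn": 0, "claw": 0}])

```text
time_s: 38.28
tcp_pos: [0.4368, -0.124, 0.0768]
ee_rot: [[-0.999, 0.039, 0.002], [0.039, 0.999, 0.0], [-0.002, 0.0, -1.0]]
wrist_force: [0.6, -0.8, -4.9]
gripper_width: 0.183
gripper_force: 30.0
```

Emit:
drive_tool(moves=[{"delta_pos": [0, 0, 3], "turn": 0, "claw": 0}, {"delta_pos": [0, 0, 2], "turn": 0, "claw": 0}, {"delta_pos": [0, 0, 1], "turn": 0, "claw": 0}, {"delta_pos": [0, 0, 0], "turn": 0, "claw": 0}, {"delta_pos": [0, 0, 0], "turn": 0, "claw": 0}])

```text
time_s: 38.9
tcp_pos: [0.4358, -0.124, 0.0704]
ee_rot: [[-0.999, 0.039, 0.0], [0.039, 0.999, -0.0], [-0.0, -0.0, -1.0]]
wrist_force: [-1.1, 0.6, 0.5]
gripper_width: 0.179
gripper_force: 30.0
```

Emit:
drive_tool(moves=[{"delta_pos": [0, 0, 0], "turn": 0, "claw": 0.25}, {"delta_pos": [0, 0, 0], "turn": 0, "claw": 0.3}, {"delta_pos": [0, 0, 0], "turn": 0, "claw": 0.4}, {"delta_pos": [0, 0, 0], "turn": 0, "claw": 0.6}, {"delta_pos": [0, 0, 0], "turn": 0, "claw": 0.8}, {"delta_pos": [0, 0, 0], "turn": 0, "claw": 1}, {"delta_pos": [0, 0, 0], "turn": 0, "claw": 1}, {"delta_pos": [0, 0, 0], "turn": 0, "claw": 1}, {"delta_pos": [0, 0, -20], "turn": 0, "claw": 1}, {"delta_pos": [0, 0, -45], "turn": 0, "claw": 1}, {"delta_pos": [0, 0, -55], "turn": 0, "claw": 1}, {"delta_pos": [0, 0, -60], "turn": 0, "claw": 1}])

```text
time_s: 40.4
tcp_pos: [0.4351, -0.1239, 0.2515]
ee_rot: [[-0.999, 0.039, -0.001], [0.039, 0.999, 0.0], [0.001, 0.0, -1.0]]
wrist_force: [1.4, 0.1, 0.3]
gripper_width: 1.004
gripper_force: 0.0
```

```bash
python3 rol.py w10; python3 - <<'E'
from seg import *
plan(.58,-.0245,.25,177.65)
c=cap("wrist");W=pts(c)
rep(c,W,hsvmasks(c)["cork"],"cork",(-.01,.01))
E
```

```text
above85 [235, 141, 27, 74, 1332] med [ 0.4319 -0.1351  0.0992] rect [ 435.1 -134.5   26.8   78.5   88.2] z5-95 [0.089 0.101]
feet [221, 135, 80, 6, 208] med [ 0.3983 -0.1188  0.0233] rect [ 399.  -120.6   99.4    4.    87.3] z5-95 [0.011 0.033]
feet [272, 143, 5, 33, 47] med [ 0.4247 -0.1021  0.0313] rect [ 426.6 -102.6   40.     4.9    3.8] z5-95 [0.023 0.035]
feet [223, 190, 17, 8, 82] med [ 0.4703 -0.1622  0.0182] rect [ 471.5 -162.1   21.7    4.3   85.9] z5-95 [0.012 0.031]
feet [264, 193, 34, 6, 131] med [ 0.473  -0.0951  0.0295] rect [474.1 -97.   43.1   4.4  87.9] z5-95 [0.022 0.034]
0.08 85 [ 0.44   -0.1252  0.0822]
0.085 80 [ 0.4358 -0.1267  0.0867]
0.09 141 [ 0.4258 -0.1338  0.0923]
0.095 674 [ 0.4327 -0.1365  0.0983]
0.1 437 [ 0.4349 -0.1351  0.1007]
t=40.45 psi0=177.9 turn=0.004 rad; shift AFTER turn [-135.9  106.2   10.7] mm; BEFORE turn [-136.1  105.8   12.6] F [ 2.9 -1.5  7. ] w 1.005
cork [208, 88, 111, 128, 6316] med [ 0.4236 -0.1101  0.0045] rect [ 435.2 -123.1  131.5  161.8   80.5] z5-95 [0.003 0.006]
cork [232, 174, 9, 7, 36] med [ 0.4639 -0.1579  0.0046] rect [ 463.6 -158.3    7.2   11.8   15.5] z5-95 [0.003 0.006]
cork [234, 187, 7, 8, 32] med [ 0.4814 -0.1561  0.0044] rect [ 483.5 -157.6    8.4   10.7   87.9] z5-95 [0.003 0.005]
cork [265, 189, 19, 8, 76] med [ 0.4862 -0.1087  0.0045] rect [ 485.4 -107.1    8.4   26.7   16.9] z5-95 [0.004 0.006]
```

View pics/w10.png

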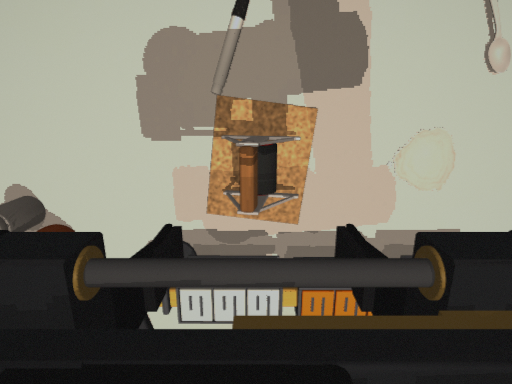

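Roller stands on its feet mid-mat (258,175). Check the plates from above with the wrist camera.

Emit:
drive_tool(moves=[{"delta_pos": [-15, 10, -20], "turn": 0, "claw": 1}, {"delta_pos": [-30, 20, -30], "turn": 0, "claw": 1}, {"delta_pos": [-35, 20, 0], "turn": 0, "claw": 1}, {"delta_pos": [-35, 20, 0], "turn": 0, "claw": 1}, {"delta_pos": [-35, 20, 0], "turn": 0, "claw": 1}, {"delta_pos": [-15, 10, 0], "turn": 0, "claw": 1}, {"delta_pos": [0, 0, 0], "turn": 0, "claw": 1}])

```text
time_s: 41.38
tcp_pos: [0.6047, -0.0301, 0.2988]
ee_rot: [[-0.999, 0.039, -0.002], [0.039, 0.999, -0.0], [0.002, -0.0, -1.0]]
wrist_force: [0.2, 0.0, 0.1]
gripper_width: 1.002
gripper_force: 0.0
```

```bash
python3 - <<'E'
from seg import *
c=cap("wrist");W=pts(c); save("pics/w11.png",c["color"])
u=np.array([.041,.9992]); d=W[...,:2]-np.array([.581,-.0245]); s=d@u*1000; t=d@np.array([.9992,-.041])
on=(abs(t-.002)<.03)&(W[...,2]>.09)&(W[...,2]<.13)
for r in(140,0,-140):
    q=s[on&(abs(s-r)<70)&(W[...,2]>.104)]
    ends=np.percentile(q,[1,99]); tt=t[on&(abs(s-r)<50)&(W[...,2]>.107)]
    print("rider",r,"span",ends.round(1),"mid",ends.mean().round(1),"lat",np.median(tt).round(4))
    for p in(-38,0,38):
        z=W[...,2][on&(abs(s-ends.mean()-p)<13)&(abs(t-.002)<.012)]
        print("  p",p,len(z),np.round(np.percentile(z,[10,50,90]),4))
for n,cc in(("cup",(.712,.09)),("jar",(.499,.431)),("shaker",(.489,-.447))):
    c2=cap("top") if n=="cup" else c2; W2=pts(c2)
    m=(np.hypot(W2[...,0]-cc[0],W2[...,1]-cc[1])<.08)
    rep(c2,W2,m.astype(np.uint8),n,(.03,.12))
E
```

```text
rider 140 span [ 80.6 199.2] mid 139.9 lat 0.0009
  p -38 480 [0.1096 0.1105 0.1115]
  p 0 478 [0.1095 0.1105 0.1115]
  p 38 476 [0.1096 0.1105 0.1115]
rider 0 span [-59.6  57.9] mid -0.8 lat 0.0026
  p -38 490 [0.1095 0.1105 0.1115]
  p 0 484 [0.1095 0.1106 0.1116]
  p 38 485 [0.1096 0.1105 0.1115]
rider -140 span [-208.8  -79. ] mid -143.9 lat 0.0016
  p -38 459 [0.1096 0.1105 0.1115]
  p 0 463 [0.1097 0.1106 0.1117]
  p 38 473 [0.1097 0.1105 0.1114]
cup [216, 146, 25, 13, 100] med [0.7351 0.1081 0.0436] rect [730.1  98.6  41.   96.1   8.1] z5-95 [0.031 0.057]
jar [131, 207, 18, 12, 174] med [0.5025 0.4269 0.1024] rect [501.  435.1  42.   45.5   1.5] z5-95 [0.045 0.11 ]
shaker [354, 196, 15, 8, 61] med [ 0.5264 -0.3949  0.0787] rect [ 524.4 -400.8   41.9   12.5   54.6] z5-95 [0.041 0.117]
shaker [364, 204, 15, 11, 134] med [ 0.4919 -0.441   0.0867] rect [ 492.4 -446.    40.3   38.8   89. ] z5-95 [0.036 0.094]
```

View pics/w11.png

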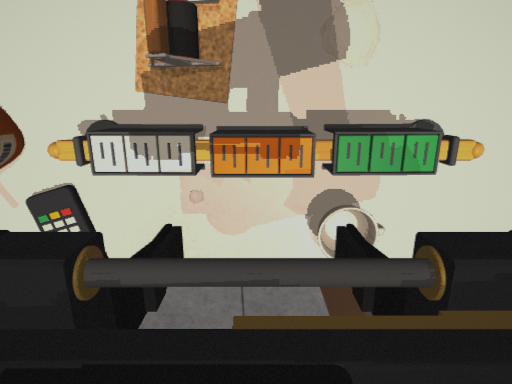

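All three riders are on the bar between the collars (rows 125–178). The plates sit at 0.1105 against 0.1143 proud, the bystanders have not moved, and the robot is clear.

```bash
python3 -c "
from station import ticket
print(ticket.finish_job())"
```

```text
the job is handed in; nothing more can be done
None
```

I handed the job in at about 41 s; the hand-in returned no verdict. By camera, all three riders sit astride the rail with all nine plates home (about 3.7 mm in), the roller stands on its feet on the mat, and the bystanders are where they were.

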